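# Spring-return check of a tilt mount on the instrument desk

### The job

Test the spring of the mirror mount that has the red corner cap: with your fingertips press the red cap down until that mount's pointer stands over the green band on its scale, keep it there for about a second, then let go so that the plate springs back up. Do not push the pointer past the green band, keep off both mirrors, and leave the other mount, the brass lens cell and the screwdriver undisturbed.

Things in the scene. Friction and masses are not known exactly. Their poses are not given: they have to be found in the camera images.
- mount_a: the mount to be tested: tilt mount screwed to the desk, dark base 140 x 140 x 12 mm, origin under its centre. Its plate, 120 x 116 x 8 mm, top 64 mm above the desk, is hinged at its far (+x) edge: axis along y at x = +50, z = 60 mm. Red press cap on the plate's corner at x = -45, y = -42. Pointer mast at x = +50, y = +50; arc scale at y = 63 to 102; tallest point z = 202.
- tilt_a (a joint): tilt of that plate, rad: 0 up at rest, grows as the cap is pressed down, stop at 0.32. Sprung back up: pressing at the cap takes about 3 N to start plus 30 N per rad (10 N at 0.22). The cap is 95 mm from the hinge and the pointer 137 mm: 0.1 rad lowers the cap by 9.5 mm and moves the pointer 13.7 mm towards the mount's -x.
- mirror_a (a point): centre of the face of the round mirror 60 mm across, 7 mm thick, lying on the middle of that plate
- pointer_a (a point): the pointer: middle of the level black pin, 5 mm thick with an orange ball end, that sticks out of the mast's top along the mount's y and passes 5 mm above the scale, 2 mm above the band; it swings with the plate
- mark_a (a point): middle of the top of the green band, 14 mm wide along the white arc scale and 32 mm long. Its x axis runs along the scale against the pointer's travel: the pointer comes from +x, is over the middle at x = 0 and off the band beyond x = -7 mm; z points away from the hinge. The band sits elsewhere on the scale (0.10 to 0.22 rad of tilt) at each start, then stays.
- captop_a (a point): middle of the flat top of the red press cap, a cylinder 28 mm across and 16 mm high on the plate's corner; 80 mm above the desk at rest; it sinks with the plate
- mount_b: the other mount, of the same build, to be left alone: tilt mount screwed to the desk, dark base 140 x 140 x 12 mm, origin under its centre. Its plate, 120 x 116 x 8 mm, top 64 mm above the desk, is hinged at its far (+x) edge: axis along y at x = +50, z = 60 mm. Blue press cap on the plate's corner at x = -45, y = -42. Pointer mast at x = +50, y = +50; arc scale at y = 63 to 102; tallest point z = 202.
- tilt_b (a joint): tilt of that plate, rad: 0 up at rest, grows as the cap is pressed down, stop at 0.32. Sprung back up: pressing at the cap takes about 3 N to start plus 30 N per rad (10 N at 0.22). The cap is 95 mm from the hinge and the pointer 137 mm: 0.1 rad lowers the cap by 9.5 mm and moves the pointer 13.7 mm towards the mount's -x.
- mirror_b (a point): centre of the face of the square violet mirror 50 mm wide, 7 mm thick, lying on the middle of that plate
- pointer_b (a point): the pointer: middle of the level black pin, 5 mm thick with an orange ball end, that sticks out of the mast's top along the mount's y and passes 5 mm above the scale, 2 mm above the band; it swings with the plate
- mark_b (a point): middle of the top of the green band, 14 mm wide along the white arc scale and 32 mm long. Its x axis runs along the scale against the pointer's travel: the pointer comes from +x, is over the middle at x = 0 and off the band beyond x = -7 mm; z points away from the hinge. The band sits elsewhere on the scale (0.10 to 0.22 rad of tilt) at each start, then stays.
- cell: loose brass lens cell, a cylinder 36 mm across and 25 mm high standing on the desk, origin under its centre
- driver: loose screwdriver 150 mm long with an orange handle, lying on the desk along its own x, handle to -x, at most 35 mm high
There are look-alikes about, which are no part of the job. Of the things that look like the cell, take the one that is nearest to the robot's base at the start.

How it is judged:
By the outcome, as a careful person would: the job done as asked, in the order asked, and still so for the second after the job is handed in, with the robot touching nothing.
It also fails if it takes over 38 s, if anything falls off the work surface, if the arm or the gripper's body presses on something with over 40 N, if the wrist force passes 120 N, or if a joint passes its speed limit or range.

### The arm

A 6-joint arm with a two-finger parallel gripper is mounted at the origin on the work surface. World frame = base frame: x ahead of the robot, y to its left, z up, the work surface at z = 0. Lengths are in m, angles in rad, forces in N, time in s.
With the tool pointing down it reaches from about 0.35 to 0.975 m from the base axis. Payload 4.9 kg.
Tool frame: the origin (TCP) lies midway between the tips of the shut fingers; the grasp point (between the pads) lies 19 mm behind it; z points along the fingers, y is the line along which they close (so a half turn about z gives the same grasp; the last joint's range is limited). The gripper opens to 85 mm and grips with 20 to 120 N. Pads are 22 mm wide; open, the fingers measure 114 mm over their backs; the gripper's body (76 mm by 85 mm) begins 54 mm behind the grasp point. The pads swing forward as they close: fully open they stand 13 mm farther back than shut.
Start: joints at [-1.283, 0.053, 1.613, -0, 1.476, -0.119], TCP at [0.247, -0.574, 0.231] pointing down, gripper open.
Joint ranges: [-3.01, 3.01], [-1.01, 2.22], [0.06, 2.58], [-1.02, 4.17], [0.09, 2.62], [-3.14, 3.14]. Speed limits (rad/s): [2.57, 2.57, 3.14, 3.14, 3.14, 3.14].

### API

Orientations are given as a rotation vector (axis times angle).
In Python, from station import telemetry, optics, ctrl gives the robot as it stands.
- The arm moves only by the shell command python3 -m pendant 'ROWS' [FORCE]. ROWS is JSON, one flat list of numbers, 7 for each row, row after row: the turn, a rotation vector about the tool's x, y, z as a fraction of full scale, then the shift along the tool's x, y, z as a fraction of full scale, then the opening, from 0 (shut) to 1 (fully open). In form: [ax, ay, az, tx, ty, tz, fingers, ax, ay, az, tx, ty, tz, fingers, ...]. A call has 1 to 12 rows; each row is the pose to reach, as a shift and turn from the pose commanded when the call began, along the tool's axes at that moment; what a row does not reach only later rows make up. Full scale, the value 1, is 300 mm for a shift and 30 degrees for a turn. A row lasts 1/8 s, in which the tool goes at most 62.5 mm and 10.7 degrees, less where a joint would pass 70% of its speed; a pose out of reach is approached as far as the arm can. A call with a number of a shift or a turn outside -1 to 1 is refused whole. A call with a gripper value outside its range is refused whole. The fingers move at their own pace and stop on an object; FORCE is the grip in N (left out, the last holds). Time passes only in rows, so rows that repeat a pose let the fingers close. It gives the time, the measured TCP pose, the force, the opening and the grip force at its end, in the units of the state.
- telemetry.get_obs(): the state, without advancing time (a new reading comes with each control period).
- optics.get_image(name): name is "scene" or "top"; returns a dict with "image" (384x512x3 uint8, red, green, blue), "depth" (384x512 float32, m along the optical axis (not along the pixel's ray), 0 where there is no reading), "fx", "fy", "cx", "cy" (pixels), "dist_coeffs" ([k1, k2, p1, p2, k3] as OpenCV has them; the pictures are not rectified), "rvec" (rotation vector, rad) and "tvec" (3), from world to camera coordinates, as OpenCV has them. Camera axes: x right, y down, z forward; pixel columns grow to the right and rows downward; lengths in m; the calibration is good to about 2 mm. A picture is of the moment at which its call begins.
- ctrl.finish_job(): hands the job in; it is judged then, once.
The state is a dict: "t": time; "q": joint angles; "dq": joint speeds; "effort": joint torques, N m; "tool_pos": TCP position; "tool_rot": TCP orientation; "contact_force": force on the tool from outside, world axes, zero at the start; "wrist_torque": the same for the moment, N m; "opening": finger opening in m; "grip_force": force on a finger pad.
Only numpy, scipy, OpenCV 4.12 (cv2) and the standard library are available. Lean on these libraries where they do the work, as an engineer would, in place of code of your own. Each camera call takes 0.05 s, during which the arm holds its last target. There are 200 camera calls.

## Working session

There is one attempt and no reset: what is moved stays moved. The work goes in short steps, Python scripts to look and compute and a shell command to move; the robot and the scene stay as the last step left them, time stands still between calls to the robot, and variables do not carry over. Pictures are saved under pics/ and viewed, at most 10 in all, crops included, and the job is handed in when it is done.

```bash
mkdir -p pics; cat > h.py <<'E'
import numpy as np, cv2
from station import telemetry, optics, ctrl
def grab(n):
    d=optics.get_image(n); d['K']=np.array([[d['fx'],0,d['cx']],[0,d['fy'],d['cy']],[0,0,1.]])
    d['R']=cv2.Rodrigues(np.array(d['rvec'],float))[0]; d['t']=np.array(d['tvec'],float); d['D']=np.array(d['dist_coeffs'],float); return d
def ray(d,uv):
    p=cv2.undistortPoints(np.array(uv,float).reshape(-1,1,2),d['K'],d['D']).reshape(-1,2)
    v=np.c_[p,np.ones(len(p))]@d['R']; return -d['R'].T@d['t'], v
def onz(d,uv,z):
    c,v=ray(d,uv); return c+v*((z-c[2])/v[:,2])[:,None]
def pts(d):
    v,u=np.mgrid[0:384,0:512]; c,r=ray(d,np.c_[u.ravel(),v.ravel()])
    return (c+r*d['depth'].reshape(-1,1)).reshape(384,512,3)
def save(d,n,box=None,s=1):
    im=d['image'][...,::-1]
    if box: im=im[box[1]:box[3],box[0]:box[2]]
    cv2.imwrite('pics/'+n,cv2.resize(im,None,fx=s,fy=s,interpolation=cv2.INTER_CUBIC))
E
python3 - <<'E'
from h import *
for n in('scene','top'):
    d=grab(n); save(d,n+'0.png',s=1.5); print(n,-d['R'].T@d['t'],d['fx'])
o=telemetry.get_obs(); print(o['t'],o['tool_pos'],o['tool_rot'])
E
```

```text
scene [ 1.05373622 -0.16937886  0.79756684] 404.92357429103726
top [0.42265605 0.00579859 1.23661333] 469.49300114933544
0.1 [ 0.24713127 -0.57345223  0.23017257] [-3.07501422e+00 -6.34235629e-01  2.40139623e-04]
```

View pics/scene0.png

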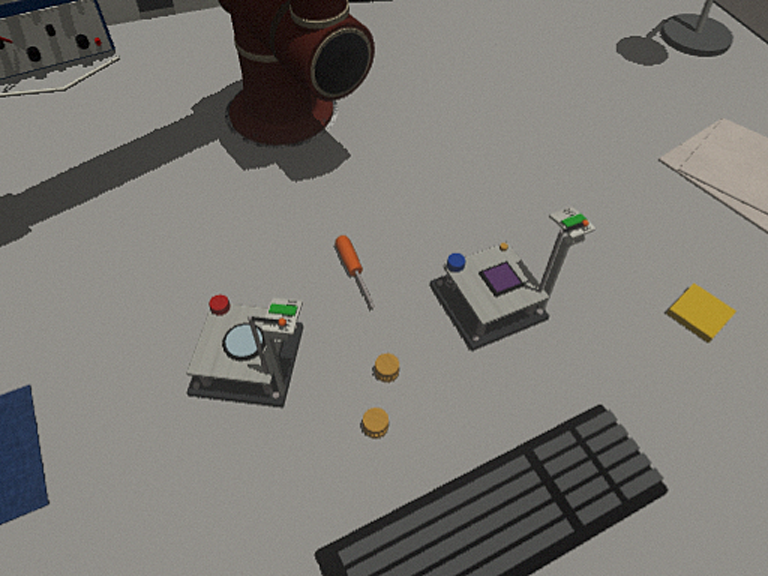

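View pics/top0.png

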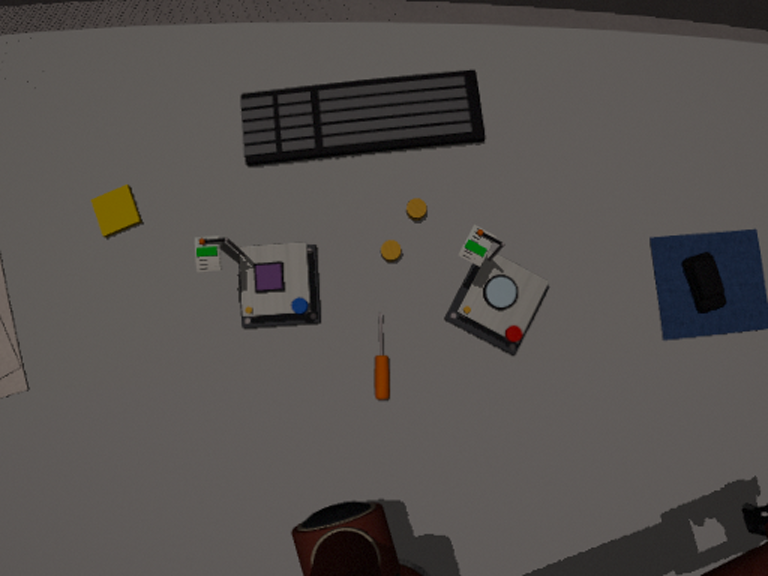

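The scene view (1.5x) shows the red-capped mount: cap at (219,304), green band (283,310). In the top view the red cap is at (513,334) and the band at (476,246). Things that could be taken for the target cap, in the top view:
- red cap (513,334)
- blue cap (300,306), which is on the other mount
- small orange knobs (467,310) and (249,310)

I choose the red cap on the round-mirror mount. I'll measure it now and check it in one close crop.

```bash
cat >> h.py <<'E'
def blob(d,kind,box):
    hsv=cv2.cvtColor(d['image'],cv2.COLOR_RGB2HSV); H,S,V=[hsv[...,i].astype(int) for i in range(3)]
    m={'red':((H<6)|(H>172))&(S>150)&(V>70),'green':(H>45)&(H<75)&(S>120)&(V>60),'orange':(H>=7)&(H<20)&(S>150)&(V>90)}[kind]
    M=np.zeros(m.shape,np.uint8); x0,y0,x1,y1=box; M[y0:y1,x0:x1]=m[y0:y1,x0:x1]
    n,l,st,c=cv2.connectedComponentsWithStats(M)
    return [(st[i,4],c[i].round(2),l==i) for i in 1+np.argsort(-st[1:,4]) if st[i,4]>4]
BX={'scene':(120,180,210,275),'top':(290,140,375,240)}
def tri(a,ua,b,ub):
    ca,va=ray(a,ua);cb,vb=ray(b,ub);va=va[0];vb=vb[0]
    s=np.linalg.lstsq(np.c_[va,-vb],cb-ca,rcond=None)[0]
    p=ca+va*s[0];q=cb+vb*s[1]; return (p+q)/2,np.linalg.norm(p-q)
E
python3 - <<'E'
from h import *
np.set_printoptions(precision=4,suppress=True)
D={n:grab(n) for n in BX}
save(D['scene'],'crop_s.png',BX['scene'],6); save(D['top'],'crop_t.png',BX['top'],6)
for n,d in D.items():
    P=pts(d)
    for k in('red','green','orange'):
        for a,c,m in blob(d,k,BX[n]): 
            q=P[m&(d['depth']>0)]; print(n,k,a,c,np.median(q,0), q[:,2].max() if len(q) else '')
E
```

```text
scene red 102 [145.43 201.42] [ 0.5021 -0.2125  0.0795] 0.08279092604985094
scene green 107 [188.56 205.84] [ 0.6228 -0.1339  0.1901] 0.19316918736379418
scene orange 20 [187.75 214.25] [ 0.6477 -0.1405  0.2006] 0.20277395347721805
top red 89 [342.19 222.08] [ 0.4991 -0.2096  0.0802] 0.08520751779671709
top green 87 [316.91 165.01] [ 0.6209 -0.1324  0.1904] 0.19494037032311984
top orange 9 [319.67 154.11] [ 0.6439 -0.138   0.2021] 0.20434324930774173
top orange 5 [311. 205.] [ 0.5416 -0.1327  0.0716] 0.07185607986001363
```

View pics/crop_s.png

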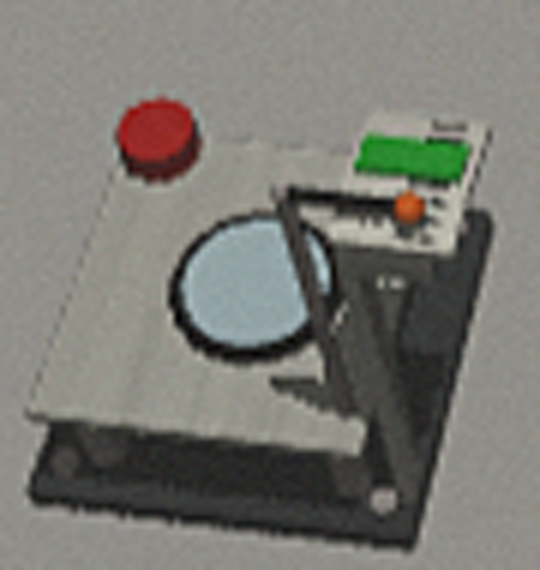

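View pics/crop_t.png

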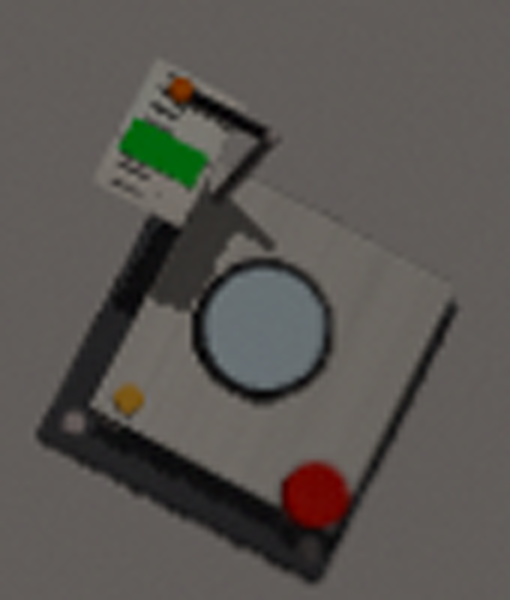

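```bash
python3 - <<'E'
from h import *
np.set_printoptions(precision=4,suppress=True)
s,t=grab('scene'),grab('top')
# mirror ellipse in top+scene
def mir(d,n):
    x0,y0,x1,y1=BX[n]; im=d['image'].astype(int); m=np.zeros((384,512),np.uint8)
    b=(im[...,2]-im[...,0]>8)&(im[...,2]>75); m[y0:y1,x0:x1]=b[y0:y1,x0:x1]
    c=max(cv2.findContours(m,0,2)[0],key=cv2.contourArea); return cv2.minEnclosingCircle(cv2.convexHull(c))[0]
mt=mir(t,'top'); ms=mir(s,'scene'); print(mt,ms)
M=onz(t,[mt],.071)[0]
C=onz(t,[blob(t,'red',BX['top'])[0][1]],.079)[0]
print('mirror',M,'scene',onz(s,[ms],.071)[0],'cap',C,'scene',onz(s,[blob(s,'red',BX['scene'])[0][1]],.078)[0])
v=M-C; yaw1=np.arctan2(v[1],v[0])-np.arctan2(42,45)
G,e=tri(s,blob(s,'green',BX['scene'])[0][1],t,blob(t,'green',BX['top'])[0][1])
B,e2=tri(s,blob(s,'orange',BX['scene'])[0][1],t,blob(t,'orange',BX['top'])[0][1])
m=blob(t,'green',BX['top'])[0][2]; yx=np.argwhere(m)[:,::-1]
W=onz(t,yx,.192)[:,:2]; w,V=np.linalg.eigh(np.cov(W.T)); l=V[:,1]; l=l*np.sign(l[1]); yaw2=np.arctan2(-l[0],l[1])
print('mark',G,e,'ball',B,e2,'yaw',np.degrees([yaw1,yaw2]),'sd',np.sqrt(w*12))
for yaw in(yaw1,yaw2):
    R=np.array([[np.cos(yaw),np.sin(yaw)],[-np.sin(yaw),np.cos(yaw)]])
    print('dx cap->mark,ball', R@(G-C)[:2],R@(B-C)[:2],'ball-mark',R@(B-G)[:2], 'theta',np.arcsin((R@(B-G)[:2])[0]/.136), np.arcsin((.095-(R@(G-C)[:2])[0])/.135))
o=telemetry.get_obs()
T=cv2.Rodrigues(np.array(o['tool_rot']))[0]; print(T); print('delta tool to cap',T.T@(C-np.array(o['tool_pos'])))
E
```

```text
(333.66217041015625, 194.40541076660156) (160.75230407714844, 226.484619140625)
mirror [ 0.569  -0.1902  0.071 ] scene [ 0.5698 -0.195   0.071 ] cap [ 0.499  -0.2098  0.079 ] scene [ 0.5014 -0.2124  0.078 ]
mark [ 0.6213 -0.1334  0.1876] 0.0015476653384620587 ball [ 0.6447 -0.1393  0.1966] 0.00252650693423354 yaw [-27.3875 -28.6619] sd [0.0145 0.0316]
dx cap->mark,ball [0.0734 0.1241] [0.0969 0.1296] ball-mark [0.0235 0.0055] theta 0.17362296326844218 0.16043474332681304
dx cap->mark,ball [0.0707 0.1257] [0.094  0.1317] ball-mark [0.0234 0.006 ] theta 0.17266884332045665 0.1813169772162332
[[ 0.9184  0.3957 -0.0002]
 [ 0.3957 -0.9184  0.0007]
 [ 0.0001 -0.0007 -1.    ]]
delta tool to cap [ 0.3753 -0.2346  0.1521]
```

Every measurement agrees: the cap is at (0.500,-0.211) with its top at z=0.080. The band middle is at a tilt of about 0.172 rad, so the cap has to drop about 16.5 mm. First I approach at height with the fingers shut.

```bash
python3 -m pendant '[0,0,0,0.5,-0.31,0,0, 0,0,0,0.94,-0.58,0,0, 0,0,0,0.94,-0.58,0,0, 0,0,0,0.94,-0.58,0,0, 0,0,0,0.94,-0.58,0,0, 0,0,0,0.94,-0.58,0,0, 0,0,0,0.94,-0.58,0,0, 0,0,0,0.94,-0.58,0,0]' 40
python3 -m pendant '[0,0,0,0.31,-0.195,0,0, 0,0,0,0.31,-0.195,0,0, 0,0,0,0.31,-0.195,0.2,0, 0,0,0,0.31,-0.195,0.4,0, 0,0,0,0.31,-0.195,0.4,0, 0,0,0,0.31,-0.195,0.4,0]'
python3 - <<'E'
from h import *
np.set_printoptions(precision=4,suppress=True)
o=telemetry.get_obs();print(o['t'],o['opening'])
s,t=grab('scene'),grab('top'); 
a=s['image'][150:290,90:240];b=t['image'][130:270,280:430]
cv2.imwrite('pics/near.png',cv2.resize(np.hstack([a,b])[...,::-1],None,fx=2.6,fy=2.6,interpolation=2))
T=cv2.Rodrigues(np.array(o['tool_rot']))[0]; print('to go',T.T@(np.array([.5003,-.211,.08])-o['tool_pos'])/.3,o['tool_pos'],o['contact_force'])
E
```

```text
t: 1.3
tool_pos: [0.4368, -0.3038, 0.2313]
tool_rot: [3.077, 0.632, -0.001]
contact_force: [0.1, -0.7, 0.1]
opening: -0.0003
grip_force: 0.0
t: 2.05
tool_pos: [0.5005, -0.2138, 0.1135]
tool_rot: [3.076, 0.631, 0.003]
contact_force: [-0.1, -0.4, 0.9]
opening: 0.0001
grip_force: 0.0
2.05 5.576806544451243e-05
to go [ 0.003  -0.0092  0.1116] [ 0.5005 -0.2138  0.1135] [-0.0652 -0.4495  0.8892]
```

View pics/near.png

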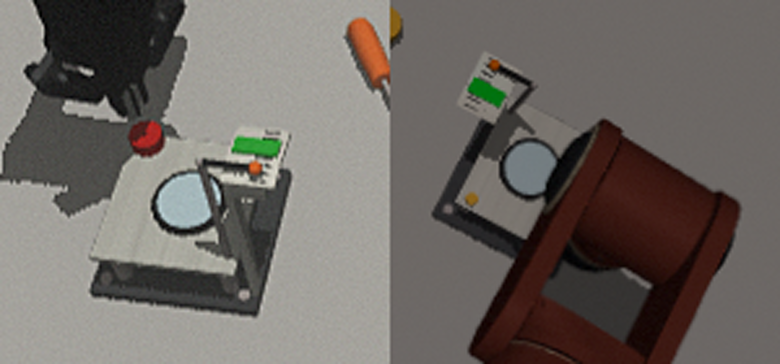

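The left half (scene) shows the shut fingers just above the red cap, at (130,95) and (146,138) in the picture. In both halves the ball and the green band are in clear view. Now I touch down and press about halfway.

```bash
python3 -m pendant '[0,0,0,0.003,-0.009,0.05,0, 0,0,0,0.003,-0.009,0.08,0, 0,0,0,0.003,-0.009,0.1,0, 0,0,0,0.003,-0.009,0.11,0, 0,0,0,0.003,-0.009,0.12,0, 0,0,0,0.003,-0.009,0.13,0, 0,0,0,0.003,-0.009,0.14,0, 0,0,0,0.003,-0.009,0.14,0, 0,0,0,0.003,-0.009,0.14,0]'
cat > m.py <<'E'
from h import *
import sys
np.set_printoptions(precision=4,suppress=True)
s,t=grab('scene'),grab('top'); o=telemetry.get_obs()
y=np.radians(-28); ex=np.array([np.cos(y),np.sin(y)])
G,e=tri(s,blob(s,'green',BX['scene'])[0][1],t,blob(t,'green',BX['top'])[0][1])
for n,d in(('scene',s),('top',t)):
    b=[c for a,c,m in blob(d,'orange',BX[n])]
    if b: print(n,b, 'ball-mark mm',(onz(d,[b[0]],.196)[0]-[.6213,-.1334,0])[:2]@ex*1e3)
if len(sys.argv)>1:
    a=s['image'][150:290,90:240];b=t['image'][130:270,280:430]
    cv2.imwrite('pics/'+sys.argv[1],cv2.resize(np.hstack([a,b])[...,::-1],None,fx=2.6,fy=2.6,interpolation=2))
print(o['t'],o['tool_pos'],o['contact_force'])
E
python3 m.py
```

```text
t: 3.28
tool_pos: [0.4988, -0.2088, 0.0696]
tool_rot: [-3.075, -0.635, 0.003]
contact_force: [-5.5, 2.9, 6.3]
opening: -0.0
grip_force: 3.6
scene [array([189.75, 207.25])] ball-mark mm 8.214459375653844
top [array([316.5, 160.5])] ball-mark mm 6.600991488283661
3.375 [ 0.4988 -0.2088  0.0696] [-6.1811  3.083   6.1637]
```

The pointer is about 7 mm short of the band's middle. I press 5.3 mm more, following the cap's small sideways drift, and hold.

```bash
python3 -m pendant '[0,0,0,-0.002,-0.003,0.006,0, 0,0,0,-0.004,-0.005,0.012,0, 0,0,0,-0.004,-0.005,0.017,0, 0,0,0,-0.004,-0.005,0.017,0, 0,0,0,-0.004,-0.005,0.017,0]'
python3 m.py press.png
```

```text
t: 4.0
tool_pos: [0.4984, -0.2086, 0.0655]
tool_rot: [3.076, 0.635, 0.002]
contact_force: [-3.5, 1.8, 6.4]
opening: -0.0005
grip_force: 4.0
scene [array([190.5 , 204.78])] ball-mark mm 2.7627250811181763
top [array([315.2, 163. ])] ball-mark mm 0.06618947710324398
4.1 [ 0.4984 -0.2086  0.0655] [-3.9404  2.9197  7.3182]
```

View pics/press.png

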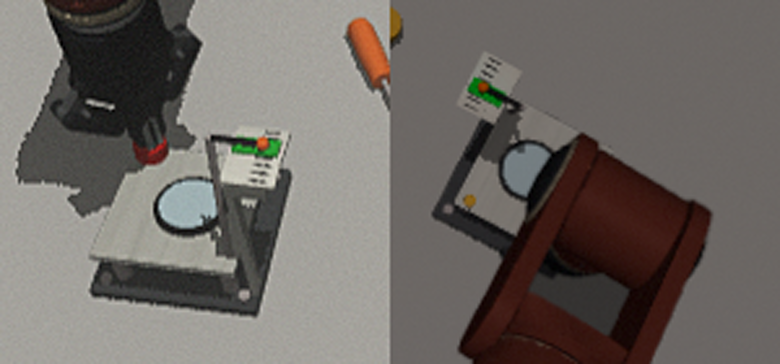

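Both views show the pin lying over the green band: ball at (263,143) on the left and (484,87) on the right, about 1 mm from the middle. I hold it there for another 1.1 s, then let go straight up.

```bash
python3 -m pendant '[0,0,0,0,0,0.001,0, 0,0,0,0,0,0.001,0, 0,0,0,0,0,0.001,0, 0,0,0,0,0,0.001,0, 0,0,0,0,0,0.001,0, 0,0,0,0,0,0.001,0, 0,0,0,0,0,0.001,0, 0,0,0,0,0,0.001,0, 0,0,0,0,0,0.001,0]'
python3 m.py
python3 -m pendant '[0,0,0,0,0,-0.02,0, 0,0,0,0,0,-0.04,0, 0,0,0,0,0,-0.06,0, 0,0,0,0,0,-0.1,0, 0,0,0,0,0,-0.2,0, 0,0,0,0,0,-0.35,0, 0,0,0,0,0,-0.5,0, 0,0,0,0,0,-0.5,0, 0,0,0,0,0,-0.5,0, 0,0,0,0,0,-0.5,0]'
python3 m.py after.png
```

```text
t: 5.22
tool_pos: [0.4984, -0.2086, 0.0652]
tool_rot: [3.076, 0.635, 0.002]
contact_force: [-3.5, 1.9, 8.4]
opening: -0.0001
grip_force: 4.1
scene [array([190.71, 204.59])] ball-mark mm 2.3012124620552767
top [array([315.2, 163. ]), array([310.  , 206.67])] ball-mark mm 0.06618947710324398
5.325 [ 0.4984 -0.2086  0.0652] [-3.9971  2.5272  7.5676]
t: 6.58
tool_pos: [0.4967, -0.2078, 0.2118]
tool_rot: [-3.074, -0.634, 0.004]
contact_force: [0.1, -0.2, -0.1]
opening: -0.0005
grip_force: 0.0
scene [array([187.63, 214.21])] ball-mark mm 23.322514774851
top [array([319.64, 154.45]), array([310.62, 205.88])] ball-mark mm 22.468438778463344
6.675 [ 0.497  -0.2079  0.212 ] [0.2172 0.331  0.6097]
```

View pics/after.png

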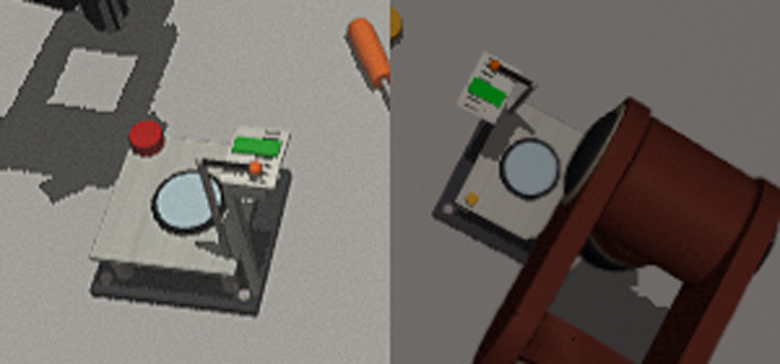

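The plate is back up: the ball is at its rest position (255,168) on the left, and the gripper is clear of the cap. I'm handing in the job.

```bash
python3 -c "
from station import ctrl; print(ctrl.finish_job())"
```

```text
the job is handed in; nothing more can be done
None
```

I pressed the red cap until the pointer stood about 1 mm from the middle of the green band, held it there for about 1.3 s and let go; the plate sprang back to rest, nothing but the cap was touched, and the job was handed in at about 6.7 s.

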